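Start the loaded bench shaker from its key panel

TASK

Start the bench shaker with closed fingertips: first switch it on by pressing down the raised far half of the rocker until it has tipped fully over, then push the round key all the way down so that it stays down, then press the long bar key all the way down and let it come back up. Keep to that order, leave the square key alone, and do not shift or pick up the dishes on the shaker or the things standing round it.

Things in the scene. Friction and masses are not known exactly. Their poses are not given: they have to be found in the camera images.
- shaker: white fixed bench shaker, 270 mm wide (y), 243 deep (x). Origin on the worktop under the centre of its front key panel; x points away from the robot. Four grey modules, one black key each, stand side by side at y = +93, +31, -31, -93 mm in changing order, plate tops 50 mm above the worktop. Behind, from x = 51 mm, the platform with two petri dishes; mat at 63 mm, rods to 72 mm.
- rocker_press (a point): point to press: top face of the rocker's far (raised) half, 20 mm from the pivot; moves with it. Black rocker, 66 mm along the shaker's x, 28 wide, V-shaped top. As found the near half is level, 60 mm above the worktop, and the far half rises away from the robot; pressed over, the far half lies level at 60 mm. Its module can sit in any of the four bays.
- rocker (a joint): rocker angle, rad: about 0 off (far half raised), 0.3 fully over (far half level). Stays where it is left; needs about 2.5 N at the press point.
- round_key_top (a point): centre of the top of the round key, black, 30 mm across; its top stands 12 mm above the module plate (62 mm above the worktop) when up. Its module can sit in any of the four bays.
- round_key (a joint): travel of the round key, m: about 0 up, 0.007 fully down. It stays down where it is left; needs about 3 N.
- bar_key_top (a point): centre of the top of the long bar key, black, 48 mm along the shaker's y and 16 mm along its x; its top stands 12 mm above the module plate (62 mm above the worktop) when up. Its module can sit in any of the four bays.
- bar_key (a joint): travel of the bar key, m: 0 up, 0.006 fully down. A spring brings it back; it needs 1.5 N at the start and 3.5 N fully down.
- square_key_top (a point): centre of the top of the square key, black, 30 mm x 30 mm, as high as the round one; not to be pressed. Its module can sit in any of the four bays.
- square_key (a joint): travel of the square key, m: about 0 up, 0.007 fully down; it stays where it is left.
- petri_0: petri dish with lid, 90 mm across and 15 mm high, loose on the left half of the shaker's platform; origin at the centre of its underside. Leave it.
- petri_1: petri dish with lid, 90 mm across and 15 mm high, loose on the right half of the platform; origin at the centre of its underside. Leave it.
- timer: lab timer lying on its back, 66 x 72 x 16 mm, loose on the worktop to the left of the shaker's panel; origin under its centre. Leave it.
- cup_0: specimen cup with screw lid, 61 mm across, 70 mm high, loose on the worktop to the right of the shaker's panel; origin under its centre. Leave it.
- marker_1: marker pen, 135 mm long, 17 mm thick, loose on the worktop close to the shaker's left side, beside the platform; origin under its centre. Leave it.

How it is judged (in metres and radians):
On the way, in this order (a step that is already met when the one before it is completed fails the run):
1. the rocker has been pressed over to on (value of joint rocker above 0.22 rad), for 0.1 s.
2. the round key has been pushed down (value of joint round_key above 0.005 m), for 0.1 s.
3. the bar key has been pressed down (value of joint bar_key above 0.0045 m), for 0.05 s.
At the end, for the whole second after the job is handed in: Rocker over (above 0.22 of 0.3 rad), round key down (over 5 of 7 mm), bar key pressed (over 4.5 of 6 mm) and back up (within 1.5 mm), square key up (less than 3 mm down); dishes, timer, cup and marker within 20 mm of where they stood (value of joint rocker above 0.22 rad and value of joint round_key above 0.005 m and value of joint bar_key below 0.0015 m and value of joint square_key below 0.003 m and distance of each of petri_0, petri_1, timer, cup_0, marker_1 from where it was at the start of the episode below 0.02 m); the robot touches nothing.
It fails at once if the round key was pushed down before the rocker was over (value of joint round_key above 0.004 m and value of joint rocker below 0.2 rad).
It fails at once if the bar key was pressed before the round key was down (value of joint bar_key above 0.004 m and value of joint round_key below 0.0045 m).
It fails at once if the square key was pressed (value of joint square_key above 0.003 m).
It fails at once if a dish was shifted, lifted or carried (distance of any of petri_0, petri_1 from where it was at the start of the episode above 0.02 m).
It fails at once if the timer, cup or marker was shifted, lifted or carried (distance of any of timer, cup_0, marker_1 from where it was at the start of the episode above 0.02 m).
It also fails if it takes over 40 s, if anything falls off the work surface, if the arm or the gripper's body presses on something with over 40 N, if the wrist force passes 120 N, or if a joint passes its speed limit or range.

ROBOT

A 6-joint arm with a two-finger parallel gripper is mounted at the origin on a cart in front of the work surface, level with it; the furniture and walls round the work are solid. World frame = base frame: x ahead of the robot, y to its left, z up, the work surface at z = 0. Lengths are in mm, angles in rad, forces in N, time in s.
With the tool pointing down it reaches from about 350 to 875 mm from the base axis. Payload 4.2 kg.
Tool frame: the origin (TCP) lies at the very end of the fingers, on their centre line; the grasp point (between the pads) lies 19 mm behind it; z points along the fingers, y is the direction in which the jaws open and shut (so a half turn about z gives the same grasp; the last joint's range is limited). The gripper opens to 85 mm and grips with 20 to 120 N. Pads are 22 mm wide; open, the fingers measure 114 mm over their backs; the gripper's body (76 mm by 85 mm) begins 54 mm behind the grasp point. The pads swing forward as they close: fully open they stand 13 mm farther back than shut.
Start: joints at [1.36, 0.385, 0.008, 0, -1.194, -0.259], TCP at [282.909, 557.281, 231.312] pointing down, gripper open.
Joint ranges: [-3.14, 3.14], [-1.21, 2.06], [-1.07, 1.41], [-3.16, 2.05], [-2.99, -0.16], [-3.1, 3.1]. Speed limits (rad/s): [2.79, 2.79, 3.14, 3.14, 3.14, 3.14].

INTERFACE

Orientations are given as a unit quaternion [x, y, z, w].
In Python, from bench import read_state, get_image, camera_params, job_done gives the robot as it stands.
- The arm moves only by the tool send_rows, never from a script. Its arguments are lists of equal length, an entry for each row: "translation": the shift along the tool's x, y, z in m, a list of three; "yaw": the turn about the tool's z in degrees; "fingers": the closure in counts, from 0 (fully open) to 255 (shut). A call has 1 to 12 rows; each row is the pose to reach, as a shift and turn from the pose measured when the call began, along the tool's axes at that moment; what a row does not reach only later rows make up. A row lasts 1/10 s, in which the tool goes at most 50 mm and 8.59 degrees, less where a joint would pass 70% of its speed; a pose out of reach is approached as far as the arm can. A call with a gripper value outside its range is refused whole. The fingers move at their own pace and stop on an object; the grip force is fixed at half the most. Time passes only in rows, so rows that repeat a pose let the fingers close. It gives the time, the measured TCP pose, the force and the opening at its end, in the units of the state.
- read_state(): the state, without advancing time (a new reading comes with each control period).
- get_image(name): name is "scene" or "top" or "wrist"; returns the picture (420x560x3 uint8, blue, green, red); there is no depth.
- camera_params(name): a dict with "mtx" (3x3 intrinsics, pixels), "k1" (the pictures are not rectified: a ray, as slopes to the right and down, at radius r is drawn at 1 + k1 r^2 times it, then the intrinsics apply), "rvec" (rotation vector, rad) and "tvec" (3), from world to camera coordinates, as OpenCV has them; the wrist camera has in their place "tool_from_camera" (4x4, takes a point from camera to tool coordinates, whose origin is the TCP and whose axes are the flange's). Camera axes: x right, y down, z forward; pixel columns grow to the right and rows downward; lengths in mm; the calibration is good to about 2 mm. A picture is of the moment at which its call begins: read the wrist's pose just before it. camera_params takes no time and is no camera call.
- job_done(): hands the job in, once; it reports no verdict.
The state is a dict: "clock": time; "joints": joint angles; "joint_vel": joint speeds; "joint_efforts": joint torques, N m; "position": TCP position; "ee_rot": TCP orientation; "contact_force": force on the tool from outside, world axes, zero at the start; "wrist_torque": the same for the moment, N m; "gripper_width": finger opening in mm.
Only numpy, scipy, OpenCV 4.12 (cv2) and the standard library are available. Lean on these libraries where they do the work, as an engineer would, in place of code of your own. Each camera call takes 0.05 s, during which the arm holds its last target.

## Working session

There is one attempt and no reset: what is moved stays moved. The work goes in short steps, Python scripts to look and compute and a tool call to move; the robot and the scene stay as the last step left them, time stands still between calls to the robot, and variables do not carry over. Pictures are saved under pics/ and viewed, and the job is handed in when it is done.

Besides the shell and the picture viewer there is one more tool, called after "Emit:" as name(argument=value, ...), one argument or row to a line, values as JSON. send_rows: Moves the arm, as the interface text tells. Its arguments: {"type":"object","properties":{"translation":{"type":"array","items":{"type":"array","items":{"type":"number"}}},"yaw":{"type":"array","items":{"type":"number"}},"fingers":{"type":"array","items":{"type":"number"}}},"required":["translation","yaw","fingers"]}

```bash
mkdir -p pics; python3 - <<'E'
from bench import *
import cv2
s=read_state(); print({k:s[k] for k in('clock','position','ee_rot','gripper_width','contact_force')})
for n in('scene','top'):
    cv2.imwrite(f'pics/{n}0.png',get_image(n)); p=camera_params(n); print(n,p)
print(camera_params('wrist'))
E
```

```text
{'clock': 0.0, 'position': array([282.64060908, 556.77273238, 230.21638944]), 'ee_rot': array([ 9.72517486e-01, -2.32827308e-01, -2.15548218e-04,  1.06678760e-03]), 'gripper_width': 85.3296888493529, 'contact_force': array([-0.62343869,  0.12105205,  0.19776485])}
scene {'mtx': array([[405.09840833,   0.        , 277.8061221 ],
       [  0.        , 405.09840833, 213.2931075 ],
       [  0.        ,   0.        ,   1.        ]]), 'k1': -0.0042027928111914815, 'rvec': array([ 1.94601851, -1.03225842,  0.52636498]), 'tvec': array([-284.17876094,  332.80419206,  492.50025241])}
top {'mtx': array([[390.16017094,   0.        , 279.13026616],
       [  0.        , 390.16017094, 209.0060264 ],
       [  0.        ,   0.        ,   1.        ]]), 'k1': -0.018964979906566183, 'rvec': array([ 2.11471656, -2.15391321,  0.16398415]), 'tvec': array([ 91.59450308, 579.68527784, 839.18234901])}
{'mtx': array([[377.74020578,   0.        , 277.25834707],
       [  0.        , 377.74020578, 212.79375382],
       [  0.        ,   0.        ,   1.        ]]), 'k1': -0.0654772697672248, 'tool_from_camera': array([[-7.95190299e-05, -9.52597101e-01, -3.04234706e-01,
         7.79676444e+01],
       [ 9.99999960e-01,  6.95935240e-06, -2.83164557e-04,
         1.90032059e-01],
       [ 2.71859012e-04, -3.04234716e-01,  9.52597062e-01,
        -1.42032197e+02],
       [ 0.00000000e+00,  0.00000000e+00,  0.00000000e+00,
         1.00000000e+00]])}
```

View pics/scene0.png

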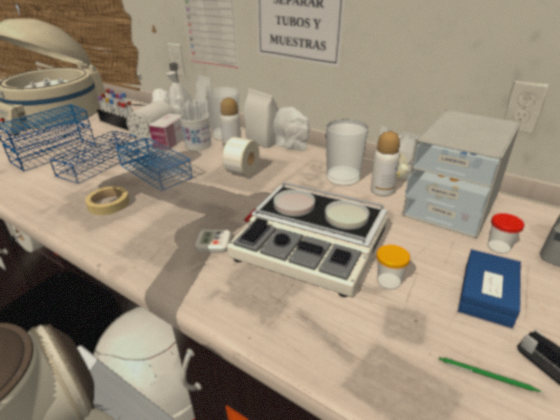

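View pics/top0.png

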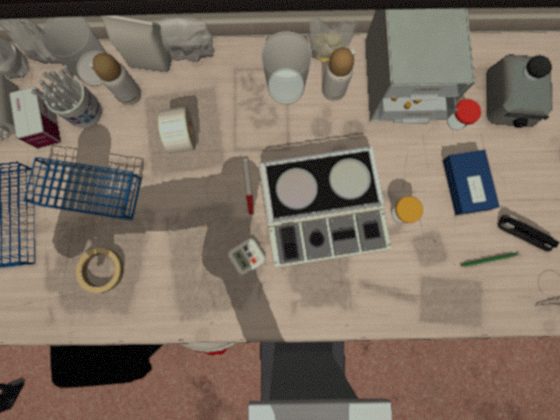

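```bash
python3 - <<'E'
import cv2
a=cv2.imread('pics/top0.png')[135:275,225:435]; cv2.imwrite('pics/topc.png',cv2.resize(a,None,fx=3.8,fy=3.8,interpolation=cv2.INTER_CUBIC))
a=cv2.imread('pics/scene0.png')[180:300,190:420]; cv2.imwrite('pics/scenec.png',cv2.resize(a,None,fx=3.4,fy=3.4,interpolation=cv2.INTER_CUBIC))
E
```

```text
(no output)
```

View pics/topc.png

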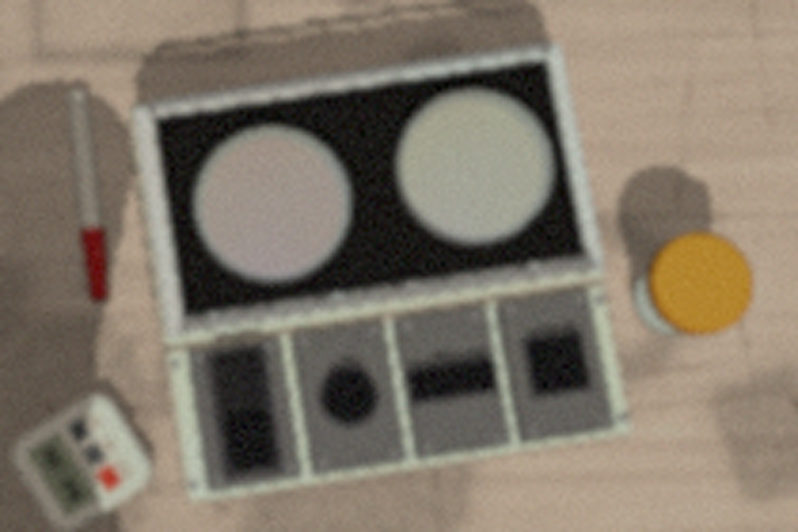

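View pics/scenec.png

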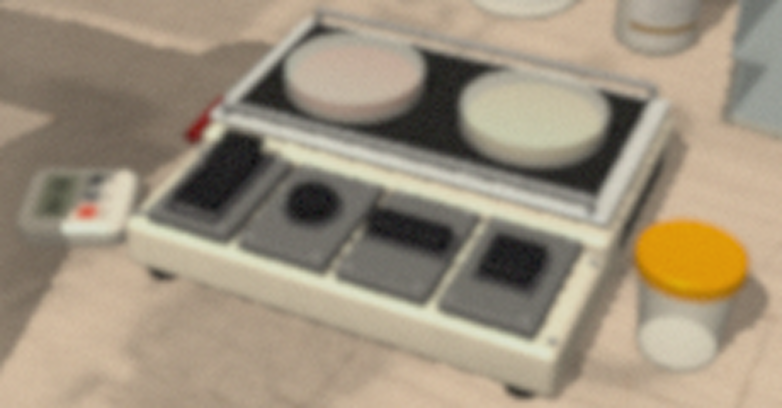

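```bash
cat > h.py <<'E'
import numpy as np,cv2
from bench import *
from scipy.spatial.transform import Rotation as R
def ray_plane(K,k1,Rcw,t,uv,z):
    d=(np.array(uv,float)-K[:2,2])/K[0,0]; u=d.copy()
    for _ in range(20): u=d/(1+k1*(u@u))
    c=-Rcw.T@t; r=Rcw.T@np.array([u[0],u[1],1]); return c+r*(z-c[2])/r[2]
def world(n,uv,z,state=None):
    p=camera_params(n)
    if n=='wrist':
        T=np.eye(4);T[:3,:3]=R.from_quat(state['ee_rot']).as_matrix();T[:3,3]=state['position']
        M=T@p['tool_from_camera'];Rc=M[:3,:3].T;t=-Rc@M[:3,3]
    else: Rc=R.from_rotvec(p['rvec']).as_matrix();t=p['tvec']
    return ray_plane(p['mtx'],p['k1'],Rc,t,uv,z)
E
python3 - <<'E'
from h import *
c=lambda u,v,f,x,y:((u+.5)/f-.5+x,(v+.5)/f-.5+y)
T=lambda u,v,z:world('top',c(u,v,3.8,225,135),z).round(1)
S=lambda u,v,z:world('scene',c(u,v,3.4,190,180),z).round(1)
for n,a,b,z in(('round',(349,393),(313,202),62),('bar',(452,379),(410,229),62),('square',(559,363),(513,262),62),('pivot',(246,408),(215,190),58),('plateL',(190,348),None,50),('plateR',(614,430),None,50),('dish0',(272,204),(355,62),78),('dish1',(475,166),(534,101),78),('cup',(701,284),(692,258),70)):
    print(n,T(*a,z),S(*b,z) if b else '')
s=read_state();print(R.from_quat(s['ee_rot']).as_matrix().round(3))
E
```

```text
round [ 5.124e+02 -3.000e-01  6.200e+01] [502.4  -7.8  62. ]
bar [519.4 -60.4  62. ] [511.5 -67.6  62. ]
square [ 527.6 -123.    62. ] [ 517.2 -129.    62. ]
pivot [505.1  59.5  58. ] [484.8  50.3  58. ]
plateL [541.8  91.7  50. ] 
plateR [ 488.8 -155.9   50. ] 
dish0 [621.8  42.2  78. ] [623.9  41.9  78. ]
dish1 [642.2 -76.8  78. ] [644.6 -76.1  78. ]
cup [ 571.3 -206.3   70. ] [ 563.2 -210.9   70. ]
[[ 0.892 -0.453 -0.001]
 [-0.453 -0.892 -0.002]
 [ 0.     0.002 -1.   ]]
```

Emit:
send_rows(
  translation=[
    [0.035,0.03,0],
    [0.075,0.065,0],
    [0.11,0.1,0],
    [0.15,0.13,0],
    [0.19,0.165,0],
    [0.225,0.195,0],
    [0.265,0.23,0],
    [0.305,0.265,0],
    [0.34,0.295,0],
    [0.38,0.33,0],
    [0.42,0.36,0],
    [0.455,0.394,0.01],
  ],
  yaw=[-3,-6,-9,-12,-15,-18,-21,-24,-27,-30,-32,-34],
  fingers=[255,255,255,255,255,255,255,255,255,255,255,255],
)

```text
clock: 1.3
position: [509.0, 4.2, 223.3]
ee_rot: [0.998, 0.063, 0.001, 0.001]
contact_force: [1.1, 1.6, 0.1]
gripper_width: 0.1
```

```bash
python3 - <<'E'
from h import *
s=read_state(); print(s['clock'],s['position'],s['gripper_width'],s['joints'],s['contact_force']);print(R.from_quat(s['ee_rot']).as_matrix().round(3))
import pickle;pickle.dump(s,open('s1.pkl','wb'))
cv2.imwrite('pics/w1.png',get_image('wrist'))
print(read_state()['position'])
E
```

```text
1.3 [508.97728451   4.16526861 223.26862545] 0.14246850939796604 [ 0.32869734  0.19255433 -0.28641748  0.00212607 -1.09021653  1.36635522] [1.10277256 1.56212006 0.11881851]
[[ 0.992  0.125  0.002]
 [ 0.125 -0.992 -0.001]
 [ 0.002  0.002 -1.   ]]
[508.79359362  -1.21355729 220.68033274]
```

View pics/w1.png

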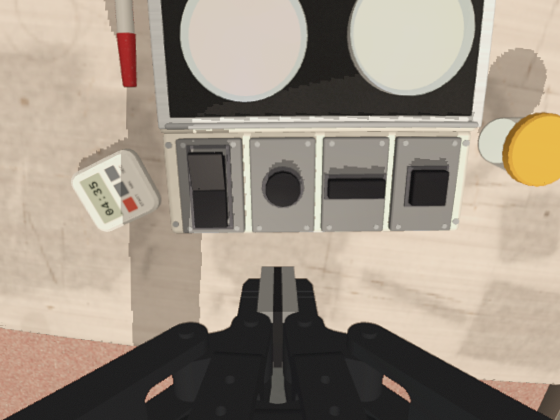

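```bash
python3 - <<'E'
from h import *
s=read_state(); print(s['clock'],s['position'],np.abs(s['joint_vel']).max())
import pickle;pickle.dump(s,open('s1.pkl','wb'))
a=get_image('wrist');cv2.imwrite('pics/w2.png',a)
print(read_state()['position'])
cv2.imwrite('pics/w2c.png',cv2.resize(a[110:300,165:475],None,fx=2.5,fy=2.5,interpolation=cv2.INTER_CUBIC))
E
```

```text
1.35 [508.79359362  -1.21355729 220.68033274] 0.2454765162565938
[507.6437969    1.26819336 220.60538623]
```

View pics/w2c.png

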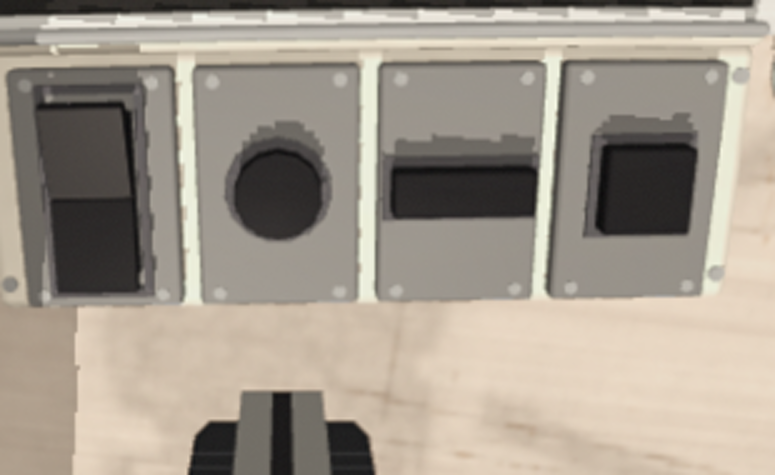

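```bash
cat > m.py <<'E'
from h import *
import pickle,sys
s=pickle.load(open('s1.pkl','rb'))
c=lambda u,v:((u+.5)/2.5-.5+165,(v+.5)/2.5-.5+110)
W=lambda u,v,z:world('wrist',c(u,v),z,s)
P={}
for n,u,v,z in(('round',279,195,62),('bar',465,191,62),('square',648,188,62),('pivot',91,199,60),('rfarL',36,103,70),('rfarR',124,103,70),('rnearL',58,292,60),('rnearR',140,292,60),('screwTL',212,82,50),('screwBL',220,294,50)):
    P[n]=W(u,v,z);print(n,P[n].round(1))
E
python3 m.py
```

```text
round [511.6  -0.7  62. ]
bar [520.3 -61.1  62. ]
square [ 528.7 -121.4   62. ]
pivot [502.5  60.8  60. ]
rfarL [534.  78.  70.]
rfarR [537.1  50.7  70. ]
rnearL [468.4  70.1  60. ]
rnearR [471.8  42.2  60. ]
screwTL [544.   25.3  50. ]
screwBL [470.6  15.3  50. ]
```

```bash
cat > go.py <<'E'
from h import *
import sys
s=read_state(); M=R.from_quat(s['ee_rot']).as_matrix()
print(s['clock'],s['position'].round(1),s['contact_force'].round(1),np.abs(s['joint_vel']).max().round(3),'yaw',np.degrees(np.arctan2(M[1,0],M[0,0])).round(1))
if len(sys.argv)>1: print('tool shift',(M.T@(np.array(list(map(float,sys.argv[1:4])))-s['position'])).round(1))
E
python3 go.py 523.4 63.2 85
```

```text
1.4 [507.6   1.3 220.6] [-1.3 -0.1 -0.9] 0.086 yaw 6.7
tool shift [ 23.4 -60.  135.4]
```

Emit:
send_rows(
  translation=[
    [0.01,-0.025,0.03],
    [0.0234,-0.06,0.06],
    [0.0234,-0.06,0.1],
    [0.0234,-0.06,0.135],
    [0.0234,-0.06,0.135],
    [0.0234,-0.06,0.135],
    [0.0234,-0.06,0.135],
  ],
  yaw=[0,0,0,0,0,0,0],
  fingers=[255,255,255,255,255,255,255],
)

```text
clock: 2.1
position: [524.8, 63.8, 87.4]
ee_rot: [0.998, 0.058, -0.0, 0.001]
contact_force: [-0.4, 0.0, 0.1]
gripper_width: 0.3
```

```bash
python3 go.py 523.4 63.2 60; python3 - <<'E'
from h import *
a=get_image('wrist');cv2.imwrite('pics/w3.png',a)
E
python3 go.py 523.4 63.2 60
```

```text
2.1 [524.8  63.8  87.4] [-0.4  0.   0.1] 0.013 yaw 6.7
tool shift [-1.5  0.4 27.5]
2.15 [524.8  63.8  87.6] [0.  0.2 0.3] 0.006 yaw 6.7
tool shift [-1.5  0.4 27.6]
```

View pics/w3.png

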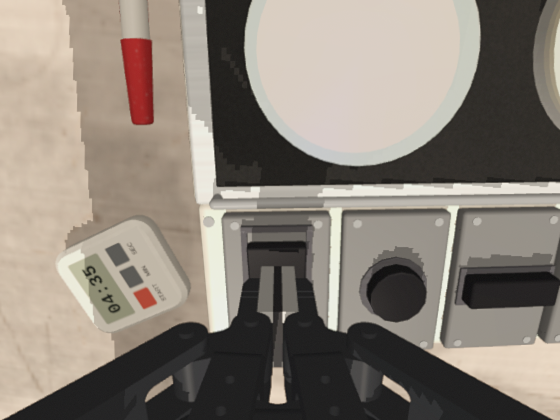

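```bash
python3 - <<'E'
from h import *
s=read_state()
for n,u,v,z in(('round',396,289,62),('bar',512,288,62),('rfarL',249,241,70),('rfarR',305,241,70)): print(n,world('wrist',(u,v),z,s).round(1))
E
```

```text
round [516.    2.3  62. ]
bar [522.7 -58.2  62. ]
rfarL [536.7  77.8  70. ]
rfarR [539.6  52.5  70. ]
```

Emit:
send_rows(
  translation=[
    [0,0,0.01],
    [0,0,0.016],
    [0,0,0.02],
    [0,0,0.023],
    [0,0,0.026],
    [0,0,0.028],
    [0,0,0.028],
    [0,0,0.028],
  ],
  yaw=[0,0,0,0,0,0,0,0],
  fingers=[255,255,255,255,255,255,255,255],
)

```text
clock: 2.95
position: [525.3, 63.9, 59.8]
ee_rot: [0.998, 0.058, 0.0, 0.001]
contact_force: [2.4, -0.1, 2.0]
gripper_width: 0.0
```

Emit:
send_rows(
  translation=[
    [0,0,0.002],
    [0,0,0.004],
    [0,0,0.004],
    [0,0,0.004],
  ],
  yaw=[0,0,0,0],
  fingers=[255,255,255,255],
)

```text
clock: 3.35
position: [525.5, 64.0, 59.3]
ee_rot: [0.998, 0.059, 0.001, 0.001]
contact_force: [-6.7, 0.9, 23.8]
gripper_width: 0.0
```

Emit:
send_rows(
  translation=[
    [0,0,-0.015],
    [0,0,-0.04],
    [0,0,-0.06],
    [0,0.03,-0.06],
    [0,0.06,-0.06],
    [0,0.06,-0.06],
    [0,0.06,-0.06],
  ],
  yaw=[0,0,0,0,0,0,0],
  fingers=[255,255,255,255,255,255,255],
)

```text
clock: 4.05
position: [531.2, 3.8, 118.6]
ee_rot: [0.998, 0.058, -0.0, 0.001]
contact_force: [0.6, -0.2, 1.1]
gripper_width: 0.2
```

```bash
python3 - <<'E'
from h import *
s=read_state()
a=get_image('wrist');cv2.imwrite('pics/w4.png',a)
import pickle;pickle.dump(s,open('s4.pkl','wb'))
E
python3 go.py 514 0.5 80
```

```text
4.1 [531.5   4.4 118.8] [ 0.4  0.3 -0.4] 0.016 yaw 6.7
tool shift [-17.8   1.8  38.8]
```

View pics/w4.png

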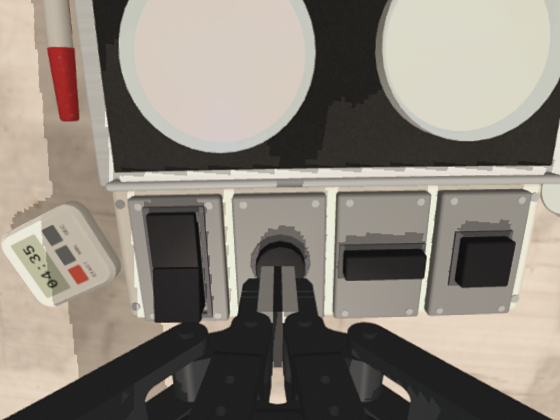

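```bash
python3 - <<'E'
from h import *
import pickle
s=pickle.load(open('s4.pkl','rb'))
for n,u,v,z in(('bar',384,262,62),('barL',345,262,62),('barR',425,262,62),('square',487,261,62),('roundtop edge',279,243,62),('rfarL',148,212,60),('rfarR',200,212,60),('rfarL',148,212,70),('rfarR',200,212,70),('pivL',152,267,60),('pivR',203,267,60),('nearL',156,322,70),('nearR',204,322,70)): print(n,world('wrist',(u,v),z,s).round(1))
a=cv2.imread('pics/w4.png');cv2.imwrite('pics/w4c.png',cv2.resize(a[180:330,110:440],None,fx=2.4,fy=2.4,interpolation=cv2.INTER_CUBIC))
E
```

```text
bar [522.9 -59.8  62. ]
barL [520.3 -37.2  62. ]
barR [525.5 -83.9  62. ]
square [ 530.2 -121.1   62. ]
roundtop edge [527.7   2.1  62. ]
rfarL [536.9  77.3  60. ]
rfarR [540.3  48.   60. ]
rfarL [540.5  74.   70. ]
rfarR [543.7  46.3  70. ]
pivL [503.   74.6  60. ]
pivR [506.6  44.5  60. ]
nearL [472.3  68.9  70. ]
nearR [476.   40.5  70. ]
```

View pics/w4c.png

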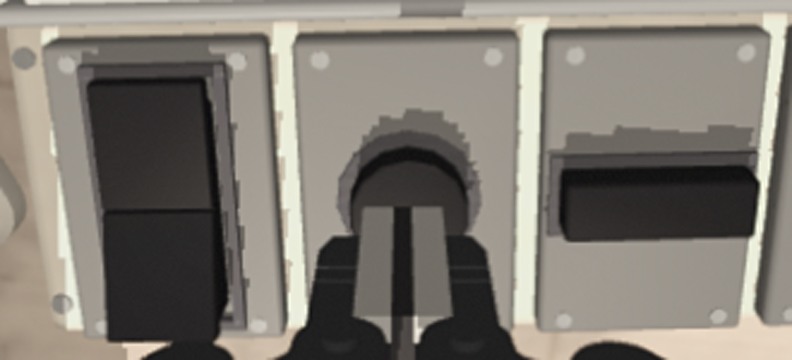

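Emit:
send_rows(
  translation=[
    [-0.0178,0.0018,0.01],
    [-0.0178,0.0018,0.035],
    [-0.0178,0.0018,0.05],
    [-0.0178,0.0018,0.055],
    [-0.0178,0.0018,0.058],
    [-0.0178,0.0018,0.061],
    [-0.0178,0.0018,0.063],
    [-0.0178,0.0018,0.064],
    [-0.0178,0.0018,0.064],
  ],
  yaw=[0,0,0,0,0,0,0,0,0],
  fingers=[255,255,255,255,255,255,255,255,255],
)

```text
clock: 5.0
position: [514.6, 0.6, 55.1]
ee_rot: [0.998, 0.059, 0.001, 0.001]
contact_force: [-0.1, 0.3, 0.5]
gripper_width: 0.3
```

Emit:
send_rows(
  translation=[
    [0,0,0.001],
    [0,0,0.002],
    [0,0,0.003],
    [0,0,0.003],
  ],
  yaw=[0,0,0,0],
  fingers=[255,255,255,255],
)

```text
clock: 5.4
position: [514.7, 0.5, 54.9]
ee_rot: [0.998, 0.059, 0.001, 0.001]
contact_force: [-7.5, 2.2, 20.6]
gripper_width: 0.2
```

Hard stop at 54.9 mm with 20.6 N, so the round key is fully down. Next I lift and move over the bar.

Emit:
send_rows(
  translation=[
    [0,0,-0.015],
    [0,0,-0.035],
    [0,0,-0.06],
    [0,0.03,-0.06],
    [0,0.06,-0.06],
    [0,0.06,-0.06],
    [0,0.06,-0.06],
  ],
  yaw=[0,0,0,0,0,0,0],
  fingers=[255,255,255,255,255,255,255],
)

```text
clock: 6.1
position: [522.0, -59.4, 115.0]
ee_rot: [0.998, 0.059, 0.001, 0.001]
contact_force: [0.3, 0.4, -0.4]
gripper_width: -0.4
```

```bash
python3 - <<'E'
from h import *
a=get_image('wrist');cv2.imwrite('pics/w5.png',a)
cv2.imwrite('pics/w5c.png',cv2.resize(a[160:330,20:440],None,fx=1.9,fy=1.9,interpolation=cv2.INTER_CUBIC))
E
python3 go.py 521.5 -60 80
```

```text
6.15 [521.9 -58.9 114.9] [0.4 0.8 0.1] 0.016 yaw 6.8
tool shift [-0.6  1.  34.9]
```

View pics/w5c.png

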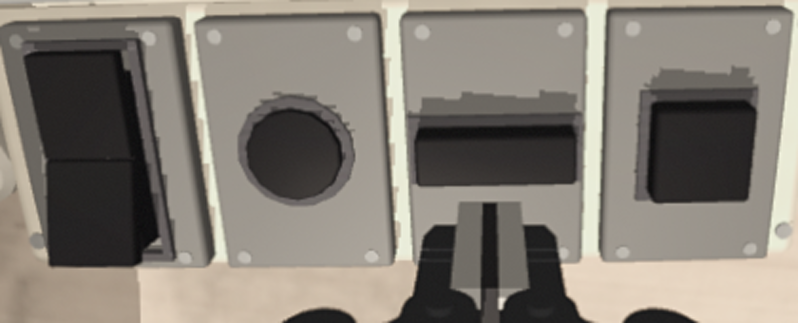

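Emit:
send_rows(
  translation=[
    [0,0.001,0.025],
    [0,0.001,0.045],
    [0,0.001,0.051],
    [0,0.001,0.054],
    [0,0.001,0.057],
    [0,0.001,0.059],
    [0,0.001,0.061],
    [0,0.001,0.062],
    [0,0.001,0.062],
    [0,0.001,0.062],
  ],
  yaw=[0,0,0,0,0,0,0,0,0,0],
  fingers=[255,255,255,255,255,255,255,255,255,255],
)

```text
clock: 7.15
position: [522.5, -59.7, 55.8]
ee_rot: [0.998, 0.06, 0.002, 0.001]
contact_force: [-7.0, 3.8, 16.5]
gripper_width: 0.3
```

Hard stop at 55.8 mm with 16.5 N, so the bar is fully down. I lift clear and back off so I can check.

Emit:
send_rows(
  translation=[
    [0,0,-0.01],
    [0,0,-0.04],
    [0,0,-0.08],
    [0,0,-0.12],
    [0,0,-0.15],
    [0,0,-0.15],
    [0,0,-0.15],
    [0,0,-0.15],
  ],
  yaw=[0,0,0,0,0,0,0,0],
  fingers=[255,255,255,255,255,255,255,255],
)

```text
clock: 7.95
position: [521.3, -59.4, 204.9]
ee_rot: [0.998, 0.059, 0.001, 0.001]
contact_force: [-0.6, -0.0, -1.3]
gripper_width: 0.1
```

```bash
python3 go.py; python3 - <<'E'
from h import *
a=get_image('wrist')[100:300,100:]
b=get_image('top')[135:275,225:435]
cv2.imwrite('pics/w6.png',cv2.resize(a,None,fx=1.7,fy=1.7,interpolation=cv2.INTER_CUBIC))
cv2.imwrite('pics/t6.png',cv2.resize(b,None,fx=3.8,fy=3.8,interpolation=cv2.INTER_CUBIC))
E
```

```text
7.95 [521.3 -59.4 204.9] [-0.6 -0.  -1.3] 0.013 yaw 6.8
```

View pics/w6.png

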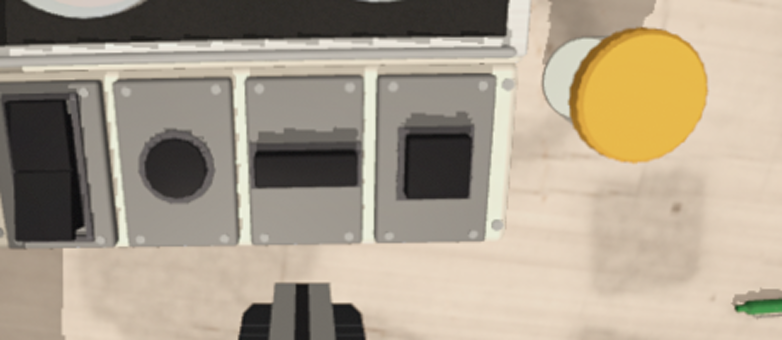

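View pics/t6.png

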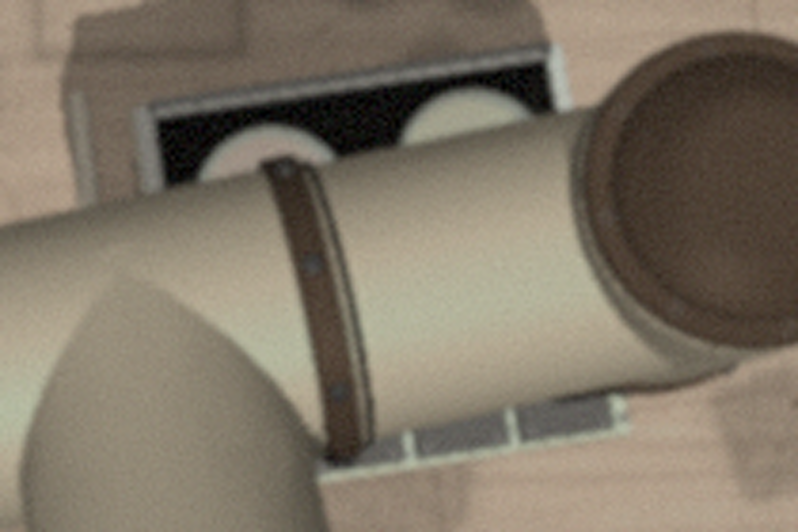

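The wrist picture shows the rocker over at (40,170), the round key low with almost no shadow at (176,165), and the bar at (305,168) and square at (437,165) both raised with their shadows. In the top view the arm hides most of the panel, but the visible dish edges are where they were.

```bash
python3 -c "
from bench import *
print(job_done())"
```

```text
the job is handed in; nothing more can be done
None
```

The shaker is started and the job is handed in. I pressed the rocker, then the round key, then the bar key, with closed fingertips. The clock was at about 8 s of the 40 s allowed.

| Step | Where it stopped | Height expected at full travel | Force at the stop |
|---|---|---|---|
| Rocker, far half | 59.3 mm | 60 mm | 24 N |
| Round key | 54.9 mm | 55 mm | 21 N |
| Bar key | 55.8 mm | 56 mm | 16.5 N |

- **Last pictures:** the wrist view showed the rocker over, the round key down, and the bar and square keys up. The fingertips were at 205 mm with no contact force beyond noise.
- **Loose things:** none was touched as far as I could tell. In the final pictures I only saw the cup and the visible edges of the dishes and marker. The arm hid most of the rest in the top view, so the timer was last seen in place just after the rocker press.
- **Disagreements:** my first positions from the scene camera were 8 to 20 mm off the top camera. I put this down to the visible sides of the keys and did not use them. The top and wrist views agreed within about 4 mm.

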